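# Fit the cover plate and the push knob on the finisher's control box and hold it pressed

### The arm

A 6-joint arm with a two-finger parallel gripper is mounted at the origin on the work surface. World frame = base frame: x ahead of the robot, y to its left, z up, the work surface at z = 0. Lengths are in m, angles in rad, forces in N, time in s.
With the tool pointing down it reaches from about 0.275 to 0.725 m from the base axis. Payload 5.6 kg.
Tool frame: the origin (TCP) lies at the very end of the fingers, on their centre line; the grasp point (between the pads) lies 19 mm behind it; z points along the fingers, y is the line along which they close (so a half turn about z gives the same grasp; the last joint's range is limited). The gripper opens to 85 mm and grips with 20 to 120 N. Pads are 22 mm wide; open, the fingers measure 114 mm over their backs; the gripper's body (76 mm by 85 mm) begins 54 mm behind the grasp point. The pads swing forward as they close: fully open they stand 13 mm farther back than shut.
Start: joints at [0.285, 0.255, 0.108, 0, -1.424, -0.285], TCP at [0.55, 0, 0.231] pointing down, gripper open.
Joint ranges: [-2.95, 2.95], [-1.21, 1.97], [-1.09, 1.5], [-2.87, 1.71], [-2.94, -0.07], [-3.05, 3.05]. Speed limits (rad/s): [2.57, 2.57, 3.14, 3.14, 3.14, 3.14].

### API

Orientations are given as a unit quaternion [x, y, z, w].
In Python, from workcell import robot gives the robot as it stands.
- The arm moves only by the tool drive_tool, never from a script. Its arguments are lists of equal length, an entry for each row: "travel": the shift along the tool's x, y, z normalised to -1 to 1, where 1 is 250 mm, a list of three; "roll": the turn about the tool's z normalised to -1 to 1, where 1 is 180 degrees. In form: {"travel": [[x, y, z], ...], "roll": [roll, ...]}. A call has 1 to 8 rows; each row shifts and turns the commanded pose from where the row before left it, along the tool's axes as they then stand; what a row does not reach is not made up. A row lasts 1/10 s, in which the tool goes at most 50 mm and 8.59 degrees, less where a joint would pass 70% of its speed; a pose out of reach is approached as far as the arm can. A call with a number of a shift or a turn outside -1 to 1 is refused whole. A call with a gripper value outside its range is refused whole. "fingers" is the closure, from 0 (fully open) to 1 (shut), set as the call begins (left out, the last holds). The fingers move at their own pace and stop on an object; the grip force is fixed at half the most. Time passes only in rows, so rows that do not move let the fingers close. It gives the time, the measured TCP pose, the force, the opening and the grip force at its end, in the units of the state.
- robot.observe(): the state, without advancing time (a new reading comes with each control period).
- robot.read_camera(name): name is "scene" or "side" or "wrist"; returns (picture, depth): 400x640x3 uint8, blue, green, red; 400x640 float32, m along the optical axis (not along the pixel's ray), 0 where there is no reading.
- robot.camera_info(name): a dict with "K" (3x3 intrinsics, pixels), "world_to_cam" (4x4, takes a point from world to camera coordinates). Camera axes: x right, y down, z forward; pixel columns grow to the right and rows downward; lengths in m; the calibration is good to about 2 mm. A picture is of the moment at which its call begins: read the wrist's pose just before it. camera_info takes no time and is no camera call; for the wrist camera it gives the pose at the moment of the call.
- robot.hand_in(): hands the job in; it is judged then, once.
Trained networks look in the newest picture that a camera, given by its name, has taken for a name from the list of things; names that differ only in an ending like _2 or _b are one class to them, and where a whole thing is asked for, a point or a joint stands for the part that bears it (a point fixed in the world has none). Each returns a list of dicts, best first, with "score" (0 to 1); they miss things now and then, are a little off and sometimes report something else, mostly with a low value. They report only what shows in the picture. A call takes as long as a camera call. They do not tell look-alikes from the thing itself.
- robot.search_frame(camera, target): "point" ([column, row] in pixels, amid what is visible of it).
- robot.masks_of(camera, target): "pixels" (400x640 bool, what is visible of it) and "point" ([column, row] in pixels, amid what is visible of it).
The state is a dict: "t": time; "joint_positions": joint angles; "joint_velocities": joint speeds; "effort": joint torques, N m; "tool_pos": TCP position; "ee_rot": TCP orientation; "contact_force": force on the tool from outside, world axes, zero at the start; "torque": the same for the moment, N m; "gripper_width": finger opening in m; "grasp_force": force on a finger pad.
Only numpy, scipy, OpenCV 4.12 (cv2) and the standard library are available. Lean on these libraries where they do the work, as an engineer would, in place of code of your own. Each camera call takes 0.05 s, during which the arm holds its last target. There are 200 camera calls.

### The job

Put the bench finisher's control box back in order: lower the loose metal cover plate (do not drop it) over the box's two locating pins until it lies flush on its seat, then let it go. Then pick up the loose knob, turn it so that its D-shaped bore matches the flat of the shaft, push it fully home on the shaft, and press it on down against the shaft's spring as far as it goes; finish while still holding the knob pressed down, not letting go. Leave everything else on the bench where it is.

Things in the scene. Friction and masses are not known exactly. Their poses are not given: they have to be found in the camera images.
- control_box: Grey box fixed to the bench, 112 (x) x 152 (y) x 50 mm high; origin at the centre of its underside. On top a dark steel seat, 48 (x) x 110 (y) mm, rises 8 mm (its surface is 58 mm above the bench). Two upright locating pins, 8 mm in diameter, stand on it 40 mm from the centre along +y and -y, 18 mm above the seat, the top 3 mm tapered. Place and yaw vary.
- seat (a point): Centre of the seat's upper surface, where the plate's underside comes to lie; on the shaft's axis; axes as the control box.
- shaft (a joint): How far the sprung shaft is pushed down, m: 0 is up, 0.008 is the bottom stop. The spring takes about 4 N to start and about 10.5 N at the stop; the shaft rises again when released. It does not turn.
- shaft_tip (a point): Centre of the top of the D-shaft: upright, steel, 20 mm in diameter, in the middle of the seat, its tip 34 mm above the seat when up (24 mm above the fitted plate). One flat side, top to bottom, faces this point's +x, 5 mm from the axis; z is up. The top 2.5 mm are tapered. The flat's direction varies and is not tied to the box.
- plate: Loose flat aluminium plate, 56 (x) x 110 (y) x 10 mm thick, about 0.15 kg, flat on the bench beside the box; origin at the centre of its underside, z up. Two 10 mm through holes 40 mm from the centre along +y and -y for the pins (either way round) and a 28 mm centre hole for the shaft. Grip it across its 56 mm width; on the seat it overhangs 4 mm along each long edge.
- knob: Loose grey plastic knob, about 70 g, standing on the bench on the other side of the box; origin at the centre of its underside, on the bore's axis, z up. Round skirt 54 mm in diameter, 18 mm high; on it a flat-sided grip bar 16 mm thick (y), 18 to 42 mm above the underside, reaching 22 mm each way along x, with a pointed nose on the +x end only (point 34 mm from the axis).
- knob_bore (a point): Centre of the inner end of the knob's D-shaped bore, 14 mm above the underside; axes as the knob. Bore open below, 22 mm in diameter, its flat 6 mm from the axis on the +x side, under the nose: the nose must point the way the shaft's flat faces. Fully home, this point lies on the shaft's tip. Pressed to the stop, the skirt still clears the plate by 2 mm.
- hammer: Hammer with an ash handle, about 270 mm long, lying at the back of the bench; leave alone.
- tack_tin: Round brass tack tin, 62 mm across, 42 mm high, on the bench near the robot; leave alone.
- offcut: Flat irregular black rubber sole offcut, about 104 x 70 x 6 mm; leave alone.
- heel_block: Small D-shaped stacked boot heel, about 62 x 60 x 24 mm; leave alone.
- wax_puck: Round puck of wax, 52 mm across, 16 mm high; leave alone.
- last: Steel cobbler's last on a round foot, sole-shaped top 210 mm long, about 98 mm high, at the left side; leave alone.
There are look-alikes about, which are no part of the job. Several things look just like the knob: the one meant starts farthest from the robot's base.

How it is judged:
By the outcome, as a careful person would: the job done as asked, in the order asked, and still so for the second after the job is handed in, while the arm keeps its last pose, push and grip.
It also fails if it takes over 56 s, if anything falls off the work surface, if the arm or the gripper's body presses on something with over 40 N, if the wrist force passes 120 N, or if a joint passes its speed limit or range.

## Working session

There is one attempt and no reset: what is moved stays moved. The work goes in short steps, Python scripts to look and compute and a tool call to move; the robot and the scene stay as the last step left them, time stands still between calls to the robot, and variables do not carry over. Pictures are saved under pics/ and viewed, at most 10 in all, crops included, and the job is handed in when it is done.

Besides the shell and the picture viewer there is one more tool, called after "Emit:" as name(argument=value, ...) on one line, values as JSON. drive_tool: Moves the arm, as the interface text tells. Its arguments: {"type":"object","properties":{"travel":{"type":"array"},"roll":{"type":"array"},"fingers":{"type":"number"}},"required":["travel","roll"]}

```bash
mkdir -p pics; ls
cat > h.py <<'E'
from workcell import robot
import numpy as np, cv2
def cloud(name,d,info=None):
    i=info or robot.camera_info(name);K=np.array(i["K"]);W=np.linalg.inv(np.array(i["world_to_cam"]))
    v,u=np.mgrid[0:d.shape[0],0:d.shape[1]]
    p=np.stack([(u-K[0,2])/K[0,0]*d,(v-K[1,2])/K[1,1]*d,d],-1)
    P=p@W[:3,:3].T+W[:3,3]; P[d<=0]=np.nan; return P
E
python3 - <<'E'
from h import *
o=robot.observe();print({k:np.round(v,3).tolist() for k,v in o.items()})
for c in("scene","side"):
    im,d=robot.read_camera(c);cv2.imwrite(f"pics/{c}.png",im);P=cloud(c,d);np.savez(c,im=im,d=d,P=P)
    i=robot.camera_info(c);print(c,np.round(np.linalg.inv(np.array(i["world_to_cam"])),2).tolist())
    for t in("knob","plate","control_box","shaft_tip"):
        for r in robot.masks_of(c,t):
            m=r["pixels"];print(c,t,round(r["score"],2),np.round(r["point"]),m.sum(),np.round(np.nanmedian(P[m],0),3),np.round(np.nanmax(P[m][:,2]),3))
E
```

```text
pics
{'t': 0.0, 'joint_positions': [0.285, 0.256, 0.107, -0.0, -1.424, -0.285], 'joint_velocities': [0.0, 0.001, -0.001, 0.0, -0.002, 0.001], 'effort': [-0.0, -38.663, 23.793, 5.365, -0.006, -0.0], 'tool_pos': [0.549, 0.0, 0.23], 'ee_rot': [-0.707, 0.707, 0.001, -0.001], 'contact_force': [0.728, 0.177, -0.45], 'torque': [-0.017, 0.01, -0.017], 'grasp_force': 0.0, 'gripper_width': 0.085}
scene [[0.87, 0.43, -0.24, 0.85], [0.49, -0.76, 0.43, -0.42], [0.0, -0.5, -0.87, 1.14], [0.0, 0.0, 0.0, 1.0]]
scene knob 0.74 [329. 177.] 251 [0.526 0.25  0.02 ] 0.046
scene plate 0.95 [226. 326.] 941 [ 0.512 -0.309  0.008] 0.014
scene control_box 0.87 [289. 243.] 2198 [ 0.533 -0.029  0.049] 0.092
scene shaft_tip 0.2 [289. 244.] 2158 [ 0.533 -0.031  0.049] 0.085
side [[0.85, -0.35, 0.39, -0.04], [-0.53, -0.55, 0.65, -0.87], [-0.01, -0.76, -0.65, 1.09], [0.0, 0.0, 0.0, 1.0]]
side knob 0.72 [228. 198.] 214 [0.358 0.343 0.019] 0.046
side knob 0.54 [259. 207.] 235 [0.416 0.242 0.022] 0.048
side knob 0.5 [286. 198.] 245 [0.518 0.245 0.021] 0.046
side plate 0.73 [384. 322.] 797 [ 0.508 -0.314  0.01 ] 0.016
side plate 0.34 [377. 206.] 618 [0.75  0.05  0.023] 0.033
side control_box 0.93 [331. 248.] 1923 [ 0.507 -0.047  0.05 ] 0.094
side control_box 0.57 [261. 139.] 1053 [0.568 0.526 0.089] 0.105
```

Run:
```python
from h import *
a=cv2.imread("pics/scene.png")[120:370,170:490]
b=cv2.imread("pics/side.png")[140:380,190:490]
cv2.imwrite("pics/both.png",np.vstack([cv2.resize(a,(440,300),interpolation=2),cv2.resize(b,(440,300),interpolation=2)]))
```

```text
(no output)
```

View pics/scene.png

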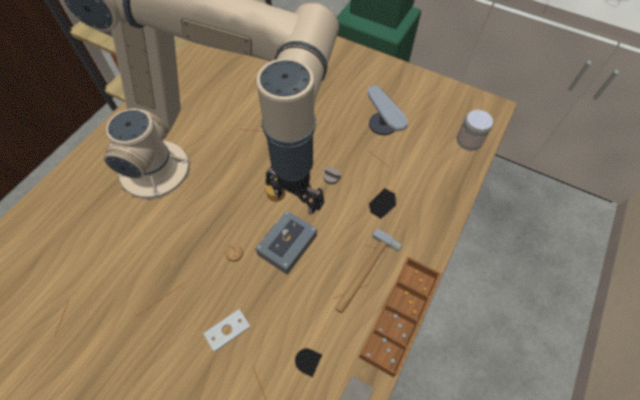

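View pics/both.png

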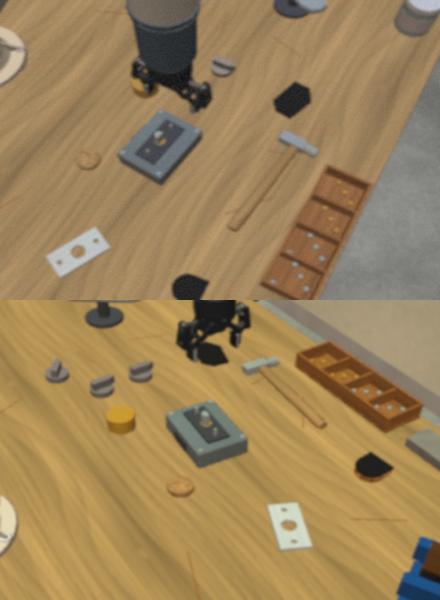

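The candidates for the knob are the grey knobs at side pixels (286,198), (259,207) and (228,198). They lie 0.575, 0.48 and 0.50 m from the base, so I choose (286,198), which is scene (329,177). In the scene picture the plate is at (226,326) and the box at (288,240).

Run:
```python
from h import *
s=np.load("side.npz");c=np.load("scene.npz")
cv2.imwrite("pics/knobcrop.png",cv2.resize(s["im"][180:225,200:310],(770,315),interpolation=2))
for n,D in(("side",s),("scene",c)):
    P=D["P"]
    for nm,ctr,zl,zh,rad in(("plate",(.51,-.31),.005,.03,.09),("box",(.52,-.04),.044,.054,.13)):
        m=(np.hypot(P[...,0]-ctr[0],P[...,1]-ctr[1])<rad)&(P[...,2]>zl)&(P[...,2]<zh)
        print(n,nm,m.sum(),cv2.minAreaRect(P[m][:,:2].astype(np.float32)))
```

```text
side plate 755 ((0.5146481394767761, -0.31569498777389526), (0.17054712772369385, 0.15803563594818115), 62.56639862060547)
side box 948 ((0.5202950239181519, -0.021567918360233307), (0.157566100358963, 0.11373601853847504), 84.65689086914062)
scene plate 747 ((0.5179895758628845, -0.3013579547405243), (0.1308472752571106, 0.1020190566778183), 87.12857055664062)
scene box 1280 ((0.5229830145835876, -0.01674729585647583), (0.15287341177463531, 0.11264574527740479), 84.37415313720703)
```

View pics/knobcrop.png

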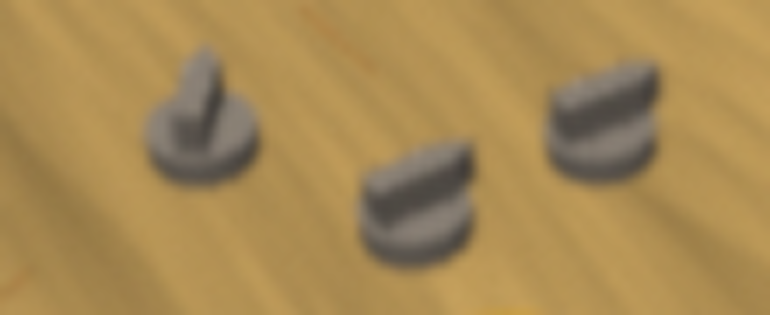

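Emit:
drive_tool(travel=[[0.2,0,0],[0.2,0,0],[0.2,0,0],[0.2,0,0],[0.2,0,0],[0,0,0],[0,0,0]], roll=[0,0,0,0,0,0,0])

```text
t: 1.2
tool_pos: [0.5496, -0.2512, 0.2307]
ee_rot: [-0.706, 0.708, 0.0, -0.0]
contact_force: [-0.4, 0.3, -0.2]
gripper_width: 0.0856
grasp_force: 0.0
```

The crop shows three alike knobs. The right-hand one, at crop (600,120), is the farthest from the base and is the one I want. Next I look at the plate with the wrist camera.

```bash
cat >> h.py <<'E'
def look(tag):
    i=robot.camera_info("wrist");im,d=robot.read_camera("wrist");cv2.imwrite(f"pics/{tag}.png",im)
    P=cloud("wrist",d,i);np.savez(tag,im=im,d=d,P=P,K=np.array(i["K"]),W=np.array(i["world_to_cam"]));return im,d,P
def onplane(D,uv,z):
    K,W=D["K"],np.linalg.inv(D["W"]);r=W[:3,:3]@np.array([(uv[0]-K[0,2])/K[0,0],(uv[1]-K[1,2])/K[1,1],1.]);return W[:3,3]+r*(z-W[2,3])/r[2]
E
python3 - <<'E'
from h import *
im,d,P=look("w1")
print(np.linalg.inv(np.load("w1.npz")["W"]).round(3).tolist(), np.load("w1.npz")["K"][0].round())
for r in robot.masks_of("wrist","plate"):
    m=r["pixels"];q=P[m];q=q[np.isfinite(q[:,2])];print(r["score"],r["point"],m.sum(),np.median(q,0),np.percentile(q[:,2],[5,95]))
    cs,_=cv2.findContours(m.astype(np.uint8),0,1);c=max(cs,key=len)[:,0]
    D=np.load("w1.npz");w=np.array([onplane(D,p,.010)[:2] for p in c],np.float32);print(cv2.minAreaRect(w))
E
```

```text
[[-1.0, 0.002, -0.001, 0.55], [0.002, 0.951, 0.31, -0.33], [0.001, 0.31, -0.951, 0.374], [0.0, 0.0, 0.0, 1.0]] [310.   0. 312.]
0.84 [344.0, 106.2] 4344 [ 0.5099655  -0.31285599  0.01051001] [0.00913235 0.01179788]
((0.5110370516777039, -0.3084608018398285), (0.11018706858158112, 0.05624750256538391), 65.44877624511719)
```

View pics/w1.png

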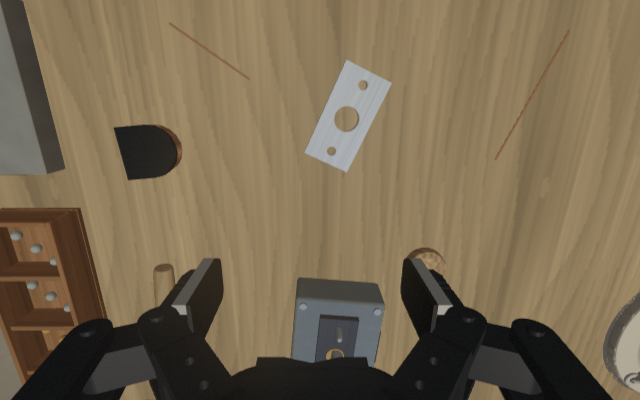

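The plate is at wrist (347,117), with its holes at (363,85) and (332,151). Its centre is (0.511, -0.3085) and its long axis is at 65.4°. Before grasping I take a clear look at the box.

Emit:
drive_tool(travel=[[-0.2,0.06,0],[-0.2,0.06,0],[-0.2,0,0],[-0.2,0,0],[-0.2,0,0],[-0.2,0,0],[0,0,0],[0,0,0]], roll=[0,0,0,0,0,0,0,0])

```text
t: 2.1
tool_pos: [0.5208, 0.0481, 0.2316]
ee_rot: [0.709, -0.705, 0.0, -0.0]
contact_force: [-1.1, -0.2, -0.4]
gripper_width: 0.0853
grasp_force: 0.0
```

Run:
```python
from h import *
im,d,P=look("w2");D=np.load("w2.npz")
print(np.round(np.linalg.inv(D["W"])[:3,3],3))
for t in("control_box","shaft_tip","shaft"):
  for r in robot.masks_of("wrist",t):
    m=r["pixels"];q=P[m];print(t,r["score"],r["point"],m.sum(),np.nanmedian(q,0))
x,y,z=P[...,0],P[...,1],P[...,2]
near=np.hypot(x-.52,y+.02)<.13
m=near&(z>.044)&(z<.054);print("boxtop",cv2.minAreaRect(P[m][:,:2].astype(np.float32)))
for zl,zh in((.065,.08),(.08,.088),(.088,.1)):
    m=near&(z>zl)&(z<zh);n,l,st,ce=cv2.connectedComponentsWithStats(m.astype(np.uint8))
    for k in range(1,n):
        if st[k,4]>4:print(zl,st[k],ce[k].round(1),np.nanmean(P[l==k],0).round(4))
cv2.imwrite("pics/w2c.png",cv2.resize(im[20:240,190:450],(780,660) if 0 else (700,592),interpolation=2))
```

```text
[ 0.522 -0.031  0.375]
shaft_tip 0.64 [313.6, 116.2] 272 [ 0.52064495 -0.01750954  0.09221247]
shaft 0.56 [310.7, 111.6] 333 [ 0.52064249 -0.01886954  0.09203386]
boxtop ((0.5217056274414062, -0.018452204763889313), (0.15221664309501648, 0.11233362555503845), 84.83619689941406)
0.065 [312  62   9  11  73] [315.9  67.2] [ 0.5183 -0.0578  0.075 ]
0.065 [304 150   8  10  60] [307.7 154.7] [0.5254 0.0207 0.0744]
0.088 [305 102  19  24 334] [313.7 113.8] [ 0.5201 -0.0184  0.0919]
```

View pics/w2c.png

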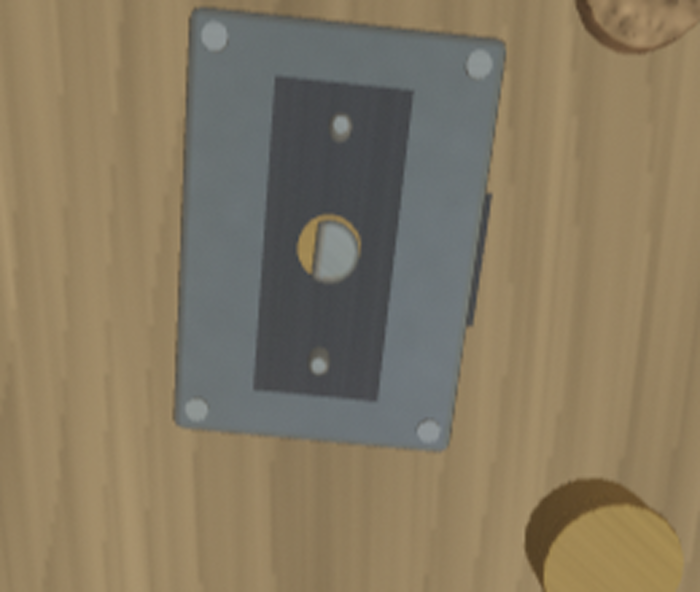

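The pins at w2 (316,67) and (308,155) give the seat centre (0.5218, -0.0186) with its long axis at 84.8°. The shaft top is at (314,114), and its flat faces image-left, which is about world +x. Next I go to the plate.

Emit:
drive_tool(travel=[[0.2,0,0],[0.2,0,0],[0.2,0,0],[0.2,0,0],[0.2,0,0],[0.2,0,0],[0.2,0,0],[0.034,0.036,0]], roll=[0,0,0,0,0,0,0,0], fingers=0.25)

```text
t: 3.1
tool_pos: [0.5108, -0.3183, 0.2297]
ee_rot: [-0.705, 0.709, 0.001, -0.001]
contact_force: [-0.0, -0.0, -1.2]
gripper_width: 0.0639
grasp_force: 0.0
```

Emit:
drive_tool(travel=[[0,0,0.18],[0,0,0.18],[0,0,0.18],[0,0,0.1],[0,0,0.08],[0,0,0],[0,0,0]], roll=[0.0455,0.0455,0.0454,0,0,0,0])

```text
t: 3.8
tool_pos: [0.5121, -0.3135, 0.052]
ee_rot: [-0.54, 0.841, -0.0, -0.0]
contact_force: [-0.6, 0.8, 0.3]
gripper_width: 0.064
grasp_force: 0.0
```

Run:
```python
from h import *
P=np.load("w2.npz")["P"];x,y,z=[P[...,k] for k in range(3)]
m=(np.hypot(x-.52,y+.02)<.03)&(z>.088);q=P[m][:,:2].astype(np.float64)
w,V=np.linalg.eigh(np.cov(q.T));print(q.mean(0),w*1e6,np.degrees(np.arctan2(V[1],V[0])),cv2.minAreaRect(q.astype(np.float32)))
im,d,P=look("w3");D=np.load("w3.npz")
for r in robot.masks_of("wrist","plate"):
    m=r["pixels"];print(r["score"],r["point"],m.sum(),np.nanmedian(P[m],0))
```

```text
[ 0.52005234 -0.01842295] [15.36012925 27.26178577] [172.7251207  82.7251207] ((0.5192923545837402, -0.01823677495121956), (0.01964450068771839, 0.014830236323177814), 82.20245361328125)
0.68 [316.2, 210.6] 12743 [ 0.50860347 -0.31747952  0.01035674]
```

View pics/w3.png

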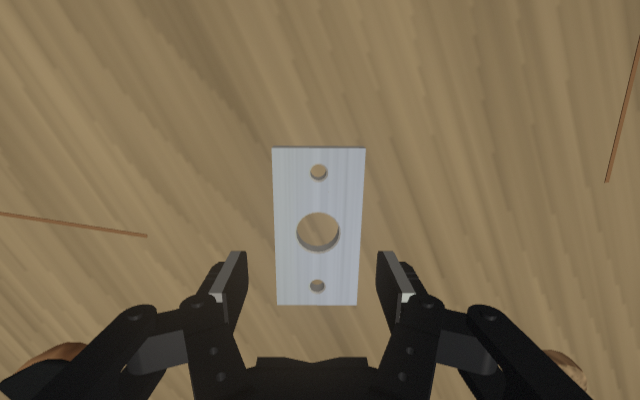

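```bash
cat >> h.py <<'E'
def rect(D,m,z):
    cs,_=cv2.findContours(m.astype(np.uint8),0,1);c=max(cs,key=len)[:,0]
    return cv2.minAreaRect(np.array([onplane(D,p,z)[:2] for p in c],np.float32))
E
python3 - <<'E'
from h import *
o=robot.observe();print(o["tool_pos"],o["ee_rot"])
D=np.load("w3.npz");im=D["im"];P=D["P"]
m=(P[...,2]>.006)&(P[...,2]<.015)&(np.arange(400)[:,None]<310)
n,l,st,ce=cv2.connectedComponentsWithStats(m.astype(np.uint8));k=1+st[1:,4].argmax();print(st[k])
print(rect(D,l==k,.01))
W=np.linalg.inv(D["W"]);print(W.round(4).tolist())
E
```

```text
[ 0.51313323 -0.31347995  0.0531116 ] [-5.40483949e-01  8.41352921e-01 -1.31410166e-03  7.98189209e-04]
[  271   147    95   159 12238]
((0.5108286142349243, -0.3086186647415161), (0.11102848500013351, 0.05612220615148544), 65.16874694824219)
[[-0.9096, 0.395, 0.1285, 0.4799], [0.4154, 0.8651, 0.2813, -0.3852], [-0.0, 0.3092, -0.951, 0.195], [0.0, 0.0, 0.0, 1.0]]
```

Emit:
drive_tool(travel=[[-0.014,0.0155,0.06],[0,0,0.06],[0,0,0.036],[0,0,0.016],[0,0,0],[0,0,0]], roll=[0,0,0,0,0,0])

```text
t: 4.5
tool_pos: [0.5108, -0.3082, 0.0091]
ee_rot: [-0.541, 0.841, -0.001, 0.0]
contact_force: [0.1, -0.6, -0.8]
gripper_width: 0.0639
grasp_force: 0.0
```

Emit:
drive_tool(travel=[[0,0,0.006],[0,0,0.006],[0,0,0]], roll=[0,0,0])

```text
t: 4.8
tool_pos: [0.5101, -0.3079, 0.0052]
ee_rot: [-0.541, 0.841, 0.0, -0.0]
contact_force: [0.0, -0.7, -0.6]
gripper_width: 0.0641
grasp_force: 0.0
```

Emit:
drive_tool(travel=[[0,0,0.006],[0,0,0]], roll=[0,0])

```text
t: 5.0
tool_pos: [0.5101, -0.3078, 0.0036]
ee_rot: [-0.541, 0.841, 0.0, -0.0]
contact_force: [-0.8, -0.4, -0.0]
gripper_width: 0.0639
grasp_force: 0.0
```

Emit:
drive_tool(travel=[[0,0,0],[0,0,0],[0,0,0],[0,0,0],[0,0,0]], roll=[0,0,0,0,0], fingers=1)

```text
t: 5.5
tool_pos: [0.5104, -0.308, 0.0046]
ee_rot: [-0.541, 0.841, -0.0, 0.0]
contact_force: [-1.5, 1.5, 5.7]
gripper_width: 0.0527
grasp_force: 61.6
```

Emit:
drive_tool(travel=[[0,0,-0.02],[0,0,-0.1],[0,0,-0.2],[0,0,-0.2],[0,0,0],[0,0,0]], roll=[0,0,0,0,0,0])

```text
t: 6.1
tool_pos: [0.5108, -0.3079, 0.135]
ee_rot: [-0.54, 0.841, -0.001, 0.001]
contact_force: [0.4, 0.1, -2.8]
gripper_width: 0.0525
grasp_force: 63.2
```

Run:
```python
from h import *
o=robot.observe();print(o["tool_pos"],o["ee_rot"],o["contact_force"])
im,d,P=look("w4");W=np.linalg.inv(np.load("w4.npz")["W"]);print(W.round(4).tolist())
for r in robot.masks_of("wrist","plate"):
    m=r["pixels"];print(r["score"],r["point"],m.sum(),np.nanmedian(P[m],0))
```

```text
[ 0.51076401 -0.30786223  0.13495391] [-0.54047637  0.84135796 -0.00085871  0.00115768] [ 0.40519454  0.10697761 -2.83617985]
[[-0.9098, 0.3938, 0.131, 0.4782], [0.415, 0.8651, 0.2817, -0.3796], [-0.0024, 0.3107, -0.9505, 0.2779], [0.0, 0.0, 0.0, 1.0]]
0.86 [309.5, 239.9] 20873 [ 0.50827141 -0.31994437  0.1405562 ]
```

View pics/w4.png

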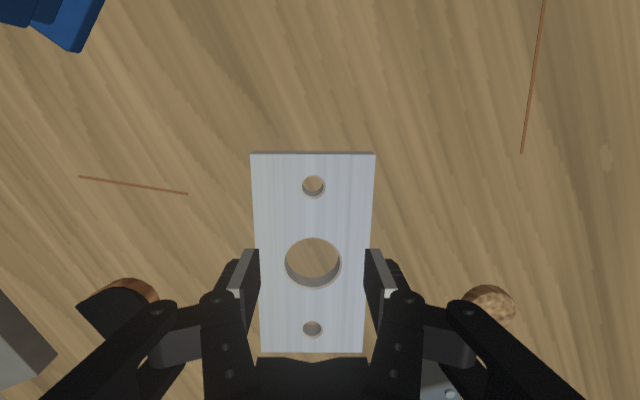

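```bash
cat > holes.py <<'E'
from h import *
def holes(tag,z0):
    D=np.load(tag+".npz");P=D["P"];im=D["im"]
    m=(abs(P[...,2]-z0)<.006);m[350:]=0;m[:,:235]=0;m[:,390:]=0
    q=P[m];A=np.c_[q[:,:2]-q[:,:2].mean(0),np.ones(len(q))];c=np.linalg.lstsq(A,q[:,2],rcond=None)[0];print("tilt",c,"ctr",q.mean(0))
    g=cv2.cvtColor(im,6);b=(g>140).astype(np.uint8);b[:, :240]=0;b[:,385:]=0
    cs,hi=cv2.findContours(b,cv2.RETR_CCOMP,1);out=[]
    for k,c in enumerate(cs):
        if hi[0][k][3]>=0 and cv2.contourArea(c)>60:
            w=np.array([onplane(D,p,z0)[:2] for p in c[:,0]],np.float32);(cx,cy),r=cv2.minEnclosingCircle(w);print(c[:,0].mean(0),cx,cy,r)
E
python3 -c "
from holes import *
holes('w4',.1406)"
```

```text
tilt [0.00296953 0.00073015 0.14052555] ctr [ 0.50787026 -0.31521316  0.14052555]
[312.20754717 328.8490566 ] 0.5275911688804626 -0.27213799953460693 0.005971439648419619
[312.55844156 262.47402597] 0.5104979276657104 -0.30826541781425476 0.014914046041667461
[313.18461538 186.24615385] 0.4937856197357178 -0.3446078300476074 0.005853869952261448
```

Emit:
drive_tool(travel=[[-0.17879,0.0736,0],[-0.17879,0.0736,0],[-0.17879,0.0736,0],[-0.17879,0.0736,0],[-0.17879,0.0736,0],[-0.17879,0.0736,0],[0,0,0]], roll=[0,0,0,0,0,0,0])

```text
t: 6.9
tool_pos: [0.5204, -0.0134, 0.132]
ee_rot: [-0.543, 0.84, 0.001, -0.001]
contact_force: [-0.4, -1.0, -1.4]
gripper_width: 0.0523
grasp_force: 63.3
```

Emit:
drive_tool(travel=[[0,0,0],[0,0,0],[0,0,0],[0,0,0.03],[0,0,0.03],[0,0,0],[0,0,0]], roll=[-0.0363,-0.0363,-0.0363,0,0,0,0])

```text
t: 7.6
tool_pos: [0.5208, -0.0184, 0.1181]
ee_rot: [-0.675, 0.737, 0.0, -0.001]
contact_force: [0.2, 0.3, -0.9]
gripper_width: 0.0524
grasp_force: 63.3
```

Run:
```python
from holes import *
o=robot.observe();print(o["tool_pos"],o["ee_rot"],o["contact_force"])
look("w5");holes("w5",o["tool_pos"][2]+.0056)
D=np.load("w5.npz")
for uv in((312,262),):
    pass
```

```text
[ 0.52079227 -0.0183574   0.11806735] [-6.75349942e-01  7.37497006e-01  3.45465158e-04 -7.08942205e-04] [ 0.18964695  0.3141541  -0.91424167]
tilt [-0.00154093  0.00014107  0.12367319] ctr [ 0.52074928 -0.02650351  0.12367319]
[312.13207547 328.86792453] 0.5249372124671936 0.020644454285502434 0.006012339610606432
[312.56410256 262.66666667] 0.5209311246871948 -0.01939939521253109 0.014800997450947762
[312.984375 186.34375 ] 0.5173068046569824 -0.05883588269352913 0.005879609379917383
```

View pics/w5.png

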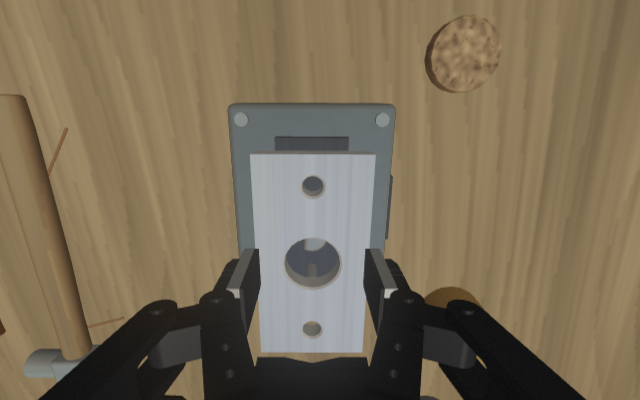

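Run:
```python
from h import *
for t,boxes in(("w2",((269.5,33.4),(368.4,43.8))),("w5",((241,119),(382,119)))):
    D=np.load(t+".npz");g=cv2.cvtColor(D["im"],6)
    r=[]
    for u,v in boxes:
        u,v=round(u),round(v);s=g[v-10:v+11,u-10:u+11].astype(int);k=s>np.percentile(s,50)+18;n,l,st,ce=cv2.connectedComponentsWithStats(k.astype(np.uint8));c=l[10,10];a=ce[c]+[u-10,v-10];w=onplane(D,a,.052);r.append(w);print(t,c,st[c],a.round(1),w.round(4))
    print(((r[0]+r[1])/2).round(4),np.degrees(np.arctan2(*(r[0]-r[1])[1::-1])))
```

```text
w2 2 [ 5  5  9 11 80] [269.1  33. ] [ 0.5618 -0.089   0.052 ]
w2 2 [ 6  5  9 10 74] [367.8  43.4] [ 0.4695 -0.0808  0.052 ]
[ 0.5156 -0.0849  0.052 ] -5.106973790755159
w5 1 [  3   3  14  15 148] [240.3 119.1] [ 0.562  -0.0886  0.052 ]
w5 1 [  4   4  13  14 146] [382.2 119.6] [ 0.4696 -0.0803  0.052 ]
[ 0.5158 -0.0845  0.052 ] -5.1767237495706
```

Emit:
drive_tool(travel=[[-0.0035,-0.003,0],[0,0,0.05],[0,0,0.05],[0,0,0.034],[0,0,0],[0,0,0]], roll=[-0.002,0,0,0,0,0])

```text
t: 8.25
tool_pos: [0.5223, -0.0173, 0.0857]
ee_rot: [-0.678, 0.735, -0.0, 0.0]
contact_force: [0.4, 0.0, -1.2]
gripper_width: 0.0523
grasp_force: 63.3
```

Emit:
drive_tool(travel=[[0,0,0.008],[0,0,0.008],[0,0,0.008],[0,0,0]], roll=[0,0,0,0])

```text
t: 8.65
tool_pos: [0.5218, -0.0173, 0.079]
ee_rot: [-0.678, 0.735, 0.0, -0.0]
contact_force: [-0.8, 0.3, -1.5]
gripper_width: 0.052
grasp_force: 63.3
```

Emit:
drive_tool(travel=[[0,0,0.008],[0,0,0.008],[0,0,0]], roll=[0,0,0])

```text
t: 8.95
tool_pos: [0.5218, -0.0173, 0.0749]
ee_rot: [-0.678, 0.735, 0.0, -0.0]
contact_force: [-0.9, 0.6, -1.0]
gripper_width: 0.0522
grasp_force: 63.3
```

Emit:
drive_tool(travel=[[0,0,0.012],[0,0,0.012],[0,0,0]], roll=[0,0,0])

```text
t: 9.25
tool_pos: [0.5217, -0.0173, 0.0687]
ee_rot: [-0.678, 0.735, 0.0, -0.0]
contact_force: [-0.7, -1.1, -1.0]
gripper_width: 0.0519
grasp_force: 63.2
```

Emit:
drive_tool(travel=[[0,0,0.009],[0,0,0.009],[0,0,0]], roll=[0,0,0])

```text
t: 9.55
tool_pos: [0.5218, -0.0174, 0.0644]
ee_rot: [-0.678, 0.735, 0.0, -0.0]
contact_force: [-0.4, -0.6, -1.2]
gripper_width: 0.0519
grasp_force: 63.5
```

Emit:
drive_tool(travel=[[0,0,0.004],[0,0,0.003],[0,0,0]], roll=[0,0,0])

```text
t: 9.85
tool_pos: [0.5219, -0.0174, 0.063]
ee_rot: [-0.678, 0.735, 0.0, -0.0]
contact_force: [-1.4, -1.4, 0.3]
gripper_width: 0.0519
grasp_force: 63.6
```

Emit:
drive_tool(travel=[[0,0,0.003],[0,0,0.003],[0,0,0]], roll=[0,0,0])

```text
t: 10.15
tool_pos: [0.522, -0.0175, 0.0626]
ee_rot: [-0.678, 0.735, -0.0, -0.0]
contact_force: [-4.5, 0.0, 7.9]
gripper_width: 0.0525
grasp_force: 65.9
```

Emit:
drive_tool(travel=[[0,0,0],[0,0,0],[0,0,0]], roll=[0,0,0], fingers=0.15)

```text
t: 10.45
tool_pos: [0.5226, -0.0171, 0.0617]
ee_rot: [-0.678, 0.735, -0.0, 0.001]
contact_force: [0.0, 0.8, -0.4]
gripper_width: 0.0725
grasp_force: 0.0
```

Emit:
drive_tool(travel=[[0,0,-0.05],[0,0,-0.15],[0,0,-0.2],[0,0,-0.2],[0,0,0],[0,0,0]], roll=[0,0,0,0,0,0])

```text
t: 11.05
tool_pos: [0.523, -0.0169, 0.213]
ee_rot: [-0.678, 0.735, -0.001, 0.002]
contact_force: [-0.2, 0.4, -1.2]
gripper_width: 0.0728
grasp_force: 0.0
```

Run:
```python
from h import *
o=robot.observe();print(o["tool_pos"],o["ee_rot"],o["contact_force"])
im,d,P=look("w6")
x,y,z=[P[...,k] for k in range(3)]
near=np.hypot(x-.522,y+.018)<.06
m=near&(abs(z-.067)<.006);q=P[m];A=np.c_[q[:,:2]-[.522,-.018],np.ones(len(q))];print("plate",m.sum(),np.linalg.lstsq(A,q[:,2],rcond=None)[0])
m=(np.hypot(x-.522,y+.018)<.018)&(z>.085);q=P[m]
if len(q):
  w,V=np.linalg.eigh(np.cov(q[:,:2].T));print(q.mean(0),np.degrees(np.arctan2(V[1],V[0])),cv2.minAreaRect(q[:,:2].astype(np.float32)))
```

```text
[ 0.52295864 -0.01687503  0.21295361] [-0.67823776  0.73483993 -0.00077173  0.00179512] [-0.21484763  0.36705345 -1.24285289]
plate 5790 [0.00028321 0.00135579 0.06838869]
[ 0.52168401 -0.02646922  0.28066548] [-95.52690417 174.47309583] ((0.5221735239028931, -0.019014814868569374), (0.02074364200234413, 0.032122984528541565), 84.1531753540039)
```

Emit:
drive_tool(travel=[[-0.1857,0.015,0],[-0.1857,0.015,0],[-0.1857,0.015,0],[-0.1857,0.015,0],[-0.1857,0.015,0],[-0.1857,0.015,0],[-0.1857,0.015,0],[0,0,0]], roll=[0,0,0,0,0,0,0,0])

```text
t: 11.9
tool_pos: [0.5205, 0.3132, 0.208]
ee_rot: [-0.68, 0.733, 0.001, -0.002]
contact_force: [-0.5, 0.6, 0.3]
gripper_width: 0.0728
grasp_force: 0.0
```

Emit:
drive_tool(travel=[[0,0,0],[0,0,0]], roll=[0,0])

```text
t: 12.1
tool_pos: [0.5217, 0.3079, 0.2106]
ee_rot: [-0.678, 0.735, -0.0, -0.001]
contact_force: [-0.4, 0.3, 0.2]
gripper_width: 0.0727
grasp_force: 0.0
```

Run:
```python
from h import *
P=np.load("w6.npz")["P"];x,y,z=[P[...,k] for k in range(3)]
m=(np.hypot(x-.522,y+.018)<.018)&(z>.085)&(z<.1);q=P[m]
w,V=np.linalg.eigh(np.cov(q[:,:2].T));print("shaft",m.sum(),q.mean(0),w,np.degrees(np.arctan2(V[1],V[0])))
o=robot.observe();print(o["tool_pos"],o["ee_rot"])
im,d,P=look("w7");x,y,z=[P[...,k] for k in range(3)]
for r in robot.masks_of("wrist","knob"):
    m=r["pixels"];print(r["score"],r["point"],m.sum(),np.nanmedian(P[m],0))
near=np.hypot(x-.52,y-.247)<.06
m=near&(z>.036)&(z<.048);q=P[m];print("bar",m.sum(),q.mean(0),cv2.minAreaRect(q[:,:2].astype(np.float32)))
a=rect(np.load("w7.npz"),m,.042);print(a)
m=near&(z>.012)&(z<.048);print("all",cv2.minEnclosingCircle(P[near&(z>.014)&(z<.022)][:,:2].astype(np.float32)))
u,v=np.where(m)[::-1];s=im[max(v.min()-25,0):v.max()+25,u.min()-25:u.max()+25];cv2.imwrite("pics/w7c.png",cv2.resize(s,None,fx=5,fy=5,interpolation=2));print(u.min()-25,max(v.min()-25,0),s.shape)
```

```text
shaft 326 [ 0.51994911 -0.01937193  0.09161025] [1.57848162e-05 2.96172199e-05] [174.99128498  84.99128498]
[0.52168718 0.30787904 0.21058697] [-6.78075712e-01  7.34991413e-01 -9.20417840e-05 -9.71116700e-04]
0.89 [305.8, 128.7] 2181 [0.52149996 0.25431316 0.01927239]
0.81 [401.9, 112.0] 2288 [0.42293589 0.24956717 0.01936021]
0.79 [455.3, 203.5] 2098 [0.36775286 0.35263566 0.02478574]
bar 842 [0.52381415 0.25591493 0.0423318 ] ((0.5266153216362, 0.2561075985431671), (0.016078373417258263, 0.0547904334962368), 89.79961395263672)
((0.5266590118408203, 0.25596702098846436), (0.01629437878727913, 0.05481192469596863), 89.87146759033203)
all ((0.5211382508277893, 0.2563042938709259), 0.027050815522670746)
250 75 (102, 109, 3)
```

View pics/w7c.png

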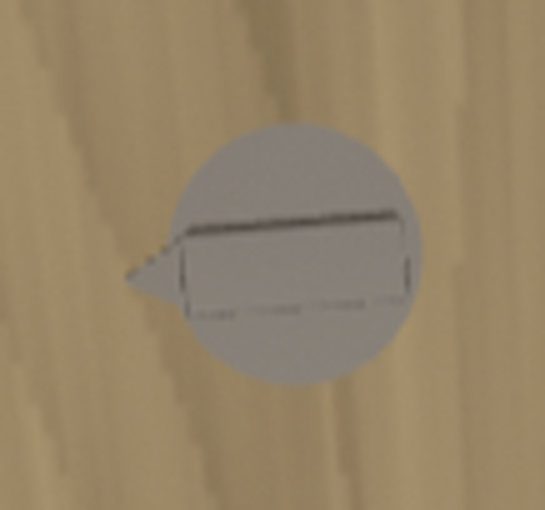

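The crop shows the chosen knob at wrist (306,128), centre (0.5212, 0.2561), with its nose pointing to image-left. That is world +x at about 0°. The shaft flat faces about -6°.

Emit:
drive_tool(travel=[[0.1033,-0.0073,0],[0.1034,-0.0073,0],[0,0,0],[0,0,0],[0,0,0],[0,0,0],[0,0,0],[0,0,0]], roll=[0,0,0.0475,0.0475,0.0475,0.0475,0.0475,0.0475])

```text
t: 13.0
tool_pos: [0.5215, 0.2557, 0.2119]
ee_rot: [-0.29, 0.957, 0.0, 0.0]
contact_force: [0.5, 0.4, -0.4]
gripper_width: 0.0723
grasp_force: 0.0
```

Emit:
drive_tool(travel=[[0,0,0.16],[0,0,0.16],[0,0,0.12],[0,0,0.06],[0,0,0],[0,0,0]], roll=[0.0475,0.0475,0.0475,0.0475,0,0])

```text
t: 13.6
tool_pos: [0.522, 0.2564, 0.0875]
ee_rot: [-0.001, 1.0, 0.0, 0.001]
contact_force: [0.5, 0.6, 1.3]
gripper_width: 0.0725
grasp_force: 0.0
```

Run:
```python
from h import *
o=robot.observe();print(o["tool_pos"],o["ee_rot"],o["joint_positions"],np.degrees(2*np.arctan2(o["ee_rot"][1],o["ee_rot"][0])))
im,d,P=look("w8");x,y,z=[P[...,k] for k in range(3)]
near=np.hypot(x-.52,y-.256)<.045
m=near&(z>.036)&(z<.05);print(rect(np.load("w8.npz"),m,.042))
print("skirt",cv2.minEnclosingCircle(P[near&(z>.014)&(z<.022)][:,:2].astype(np.float32)))
```

```text
[0.52199605 0.25639776 0.08751091] [-8.59426631e-04  9.99999450e-01  1.29872881e-04  5.87352300e-04] [ 7.25661785e-01  3.97370457e-01 -6.50624356e-02  6.53281950e-04
 -1.10731189e+00 -2.29503101e+00] 180.09848306750848
((0.5259301662445068, 0.25587496161460876), (0.015707002952694893, 0.055966854095458984), 89.3675765991211)
skirt ((0.5215185284614563, 0.255938321352005), 0.027346890419721603)
```

Emit:
drive_tool(travel=[[0,0,0.1],[0,0,0.1],[0,0,0.05],[0,0,0.012],[0,0,0],[0,0,0]], roll=[0,0,0,0,0,0])

```text
t: 14.25
tool_pos: [0.5223, 0.2575, 0.0225]
ee_rot: [0.0, 1.0, 0.001, 0.001]
contact_force: [-0.3, 0.4, 0.3]
gripper_width: 0.0728
grasp_force: 0.0
```

Emit:
drive_tool(travel=[[0,0,0],[0,0,0],[0,0,0],[0,0,0],[0,0,0],[0,0,0],[0,0,0]], roll=[0,0,0,0,0,0,0], fingers=1)

```text
t: 14.95
tool_pos: [0.5216, 0.2571, 0.0214]
ee_rot: [0.001, 1.0, 0.0, 0.0]
contact_force: [-0.4, -0.9, 3.3]
gripper_width: 0.0144
grasp_force: 60.6
```

Emit:
drive_tool(travel=[[0,0,-0.04],[0,0,-0.12],[0,0,-0.2],[0,0,-0.12],[0,0,0],[0,0,0]], roll=[0,0,0,0,0,0])

```text
t: 15.55
tool_pos: [0.5212, 0.2571, 0.1417]
ee_rot: [0.001, 1.0, 0.001, 0.0]
contact_force: [0.5, -0.4, -0.7]
gripper_width: 0.0148
grasp_force: 60.0
```

Run:
```python
from h import *
o=robot.observe();T=o["tool_pos"];print(T,np.degrees(2*np.arctan2(o["ee_rot"][1],o["ee_rot"][0])),o["contact_force"])
im,d,P=look("w9");x,y,z=[P[...,k] for k in range(3)]
near=np.hypot(x-T[0],y-T[1])<.045
zz=z-T[2]
for lo,hi in((-.012,.002),(.012,.028)):
    m=near&(zz>lo)&(zz<hi);q=P[m];print(m.sum(),np.nanmedian(q,0)-T,cv2.minEnclosingCircle((q-T)[:,:2].astype(np.float32)) if len(q) else 0)
for r in robot.masks_of("wrist","knob"): print(r["score"],r["point"],r["pixels"].sum(),np.nanmedian(P[r["pixels"]],0)-T)
```

```text
[0.52123463 0.25713279 0.14166939] 179.89651722762352 [ 0.45953212 -0.41693631 -0.72719709]
2979 [-0.01469865  0.0003224  -0.0031877 ] ((-0.00043064093915745616, 0.00047604157589375973), 0.027214862406253815)
4441 [-0.00589038  0.00033612  0.02074989] ((0.005032994318753481, 0.0003075448621530086), 0.02847709320485592)
0.97 [311.0, 241.7] 6911 [-0.01155333  0.0007397   0.00842234]
0.73 [444.6, 9.2] 1412 [-0.14273703  0.09871157 -0.12318164]
0.58 [301.4, 67.4] 4027 [-0.10116734 -0.0053008  -0.12248969]
```

View pics/w9.png

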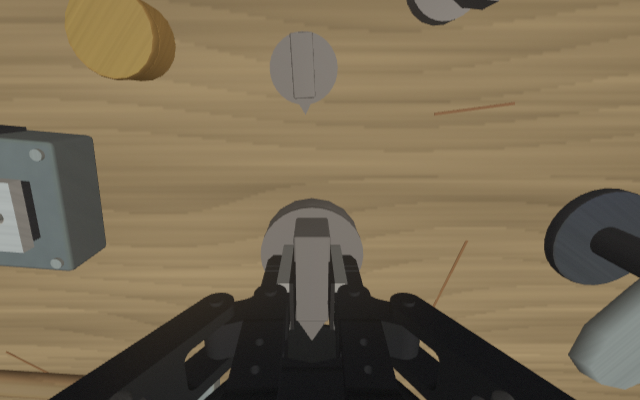

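The knob is held square at wrist (311,240), axis within 1 mm of the TCP and nose forward. I carry it to the shaft.

Emit:
drive_tool(travel=[[-0.0052,-0.1841,0],[0,-0.1841,0],[0,-0.1841,0],[0,-0.1841,0],[0,-0.1841,0],[0,-0.1841,0],[0,0,0],[0,0,0]], roll=[0,0,0,0,0,0,0.036,0])

```text
t: 16.45
tool_pos: [0.5212, -0.0206, 0.1397]
ee_rot: [0.059, 0.998, -0.0, -0.001]
contact_force: [-0.6, 0.3, -0.7]
gripper_width: 0.0148
grasp_force: 60.0
```

Emit:
drive_tool(travel=[[0,0,0.05],[0,0,0.04],[0,0,0],[0,0,0]], roll=[0,0,0,0])

```text
t: 16.85
tool_pos: [0.522, -0.0188, 0.1182]
ee_rot: [0.056, 0.998, -0.0, -0.001]
contact_force: [0.2, -0.3, 0.2]
gripper_width: 0.0148
grasp_force: 60.0
```

Run:
```python
from h import *
o=robot.observe();T=o["tool_pos"];print(T,np.degrees(2*np.arctan2(o["ee_rot"][1],o["ee_rot"][0])),o["contact_force"])
im,d,P=look("w10");x,y,z=[P[...,k] for k in range(3)]
m=(np.hypot(x-.522,y+.018)<.12)&(z>.04)&(z<.056)
n,l,st,ce=cv2.connectedComponentsWithStats(m.astype(np.uint8));print(st[1:][st[1:,4]>100])
for c in("scene","side"):
    im,d=robot.read_camera(c);P=cloud(c,d);k=(np.hypot(P[...,0]-.522,P[...,1]+.018)<.045)&(P[...,2]>.06);v,u=np.where(k);print(c,u.min(),u.max(),v.min(),v.max());cv2.imwrite(f"pics/{c}2.png",im)
```

```text
[ 0.5220253  -0.01875249  0.11815111] 173.54336864174326 [ 0.22639869 -0.34761241  0.20744498]
[[  199   128   222   153 15213]]
scene 246 301 107 250
side 311 350 81 246
```

Emit:
drive_tool(travel=[[-0.002,-0.0012,0.01],[0,0,0.008],[0,0,0.006],[0,0,0]], roll=[0,0,0,0])

```text
t: 17.4
tool_pos: [0.5225, -0.0196, 0.1122]
ee_rot: [0.057, 0.998, -0.0, -0.0]
contact_force: [0.8, 0.6, -1.0]
gripper_width: 0.0142
grasp_force: 60.0
```

Emit:
drive_tool(travel=[[0,0,0.006],[0,0,0.006],[0,0,0]], roll=[0,0,0])

```text
t: 17.7
tool_pos: [0.5225, -0.0196, 0.1093]
ee_rot: [0.057, 0.998, -0.0, -0.0]
contact_force: [0.4, -0.0, -0.1]
gripper_width: 0.0145
grasp_force: 60.0
```

Emit:
drive_tool(travel=[[0,0,0.008],[0,0,0.008],[0,0,0]], roll=[0,0,0])

```text
t: 18.0
tool_pos: [0.5224, -0.0195, 0.1051]
ee_rot: [0.057, 0.998, -0.0, -0.0]
contact_force: [-0.6, 0.1, -0.5]
gripper_width: 0.0149
grasp_force: 60.0
```

Emit:
drive_tool(travel=[[0,0,0.008],[0,0,0.008],[0,0,0]], roll=[0,0,0])

```text
t: 18.3
tool_pos: [0.5225, -0.0196, 0.1012]
ee_rot: [0.057, 0.998, -0.0, -0.0]
contact_force: [-0.1, -0.1, -0.2]
gripper_width: 0.0146
grasp_force: 60.0
```

Nearly home with no resistance. Now I press against the spring.

Emit:
drive_tool(travel=[[0,0,0.008],[0,0,0.008],[0,0,0]], roll=[0,0,0])

```text
t: 18.6
tool_pos: [0.5229, -0.0196, 0.0979]
ee_rot: [0.057, 0.998, -0.0, 0.0]
contact_force: [-0.6, 0.5, 2.9]
gripper_width: 0.015
grasp_force: 60.4
```

Emit:
drive_tool(travel=[[0,0,0.008],[0,0,0.008],[0,0,0]], roll=[0,0,0])

```text
t: 18.9
tool_pos: [0.523, -0.0196, 0.094]
ee_rot: [0.057, 0.998, -0.0, 0.0]
contact_force: [-2.0, 1.0, 7.4]
gripper_width: 0.0144
grasp_force: 60.8
```

Emit:
drive_tool(travel=[[0,0,0.004],[0,0,0.004],[0,0,0]], roll=[0,0,0])

```text
t: 19.2
tool_pos: [0.523, -0.0196, 0.0923]
ee_rot: [0.057, 0.998, -0.0, 0.001]
contact_force: [-2.9, 0.1, 8.8]
gripper_width: 0.0147
grasp_force: 61.0
```

Emit:
drive_tool(travel=[[0,0,0.004],[0,0,0.004],[0,0,0]], roll=[0,0,0])

```text
t: 19.5
tool_pos: [0.5231, -0.0196, 0.0913]
ee_rot: [0.057, 0.998, -0.0, 0.001]
contact_force: [-5.6, 1.3, 13.5]
gripper_width: 0.0145
grasp_force: 62.1
```

Emit:
drive_tool(travel=[[0,0,0.004],[0,0,0],[0,0,0]], roll=[0,0,0])

```text
t: 19.8
tool_pos: [0.5232, -0.0196, 0.0912]
ee_rot: [0.057, 0.998, -0.0, 0.001]
contact_force: [-8.9, 1.9, 19.1]
gripper_width: 0.0145
grasp_force: 63.0
```

Run:
```python
from h import *
im,d=robot.read_camera("side");P=cloud("side",d);x,y,z=[P[...,k] for k in range(3)]
m=(np.hypot(x-.522,y+.018)<.07)&(abs(z-.068)<.005);print("plate z",m.sum(),np.median(z[m]))
o=robot.observe();print(o["tool_pos"],o["contact_force"],o["grasp_force"])
print(robot.hand_in())
```

```text
plate z 283 0.06796646943420659
[ 0.52313058 -0.01961492  0.09122296] [-7.72191693  1.54648494 19.29021959] 62.99143195152283
the job is handed in; nothing more can be done
None
```

The job is handed in: the cover plate lies flush over both pins and released, and the knob is on the D-shaft and still held pressed at the bottom stop (about 8 mm of travel, 19 N).

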